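# Feed an offcut under the trimmer guard with a push stick

### The job

Use the push stick to feed the timber offcut through the low opening of the guarded trimmer until it is firmly home against the depth stop hidden inside, without shoving the stop out of its setting and without touching the offcut with the fingers. Leave the offcut there against the stop and put the push stick down on the bench, clear of the trimmer. Leave everything else where it is.

Things in the scene. Friction and masses are not known exactly. Their poses are not given: they have to be found in the camera images.
- trimmer: Fixed grey metal machine. Origin on the bench below the middle of its guard's mouth; z up; it is fed toward its own -y. Steel bed 110 mm wide (x), 10 thick (top at z = 10), from y = +190 (open infeed end) to y = -205. Drive housing 90 high at x = +44 to +91, y = -30 to -195.
- mouth (a point): Middle of the guard's mouth, on the bed's top face (trimmer y = 0, z = 10 mm). The guard tunnel runs from here 185 toward -y, closed at the far end; inside 64 wide, 46 high over the bed; cover top at z = 61. Two lead-in guides, 26 high over the bed, open from 64 apart here to 92 apart at y = +27.
- guard_top (a point): Middle of the guard cover's top face (trimmer y = -94, z = 61 mm). Under the cover a light spring hold-down rubs on the offcut's top once its leading end is about 50 to 90 inside; feeding then takes about 2 to 8 N in all.
- guard_end (a point): Outer face of the tunnel's closed far end, at the bed (trimmer y = -191, z = 10 mm). Inside, out of sight, stands the depth stop: a block 44 wide, 30 high, its face anywhere from 120 to 165 beyond the mouth; where must be felt. Only a friction clamp holds it, and it slips along the feed direction at about 22 N.
- offcut_mid (a point): Centre of the underside of the loose timber offcut, a block 60 (x) by 110 (y) by 36 mm high, 0.14 to 0.28 kg; this point's axes lie along its edges, z up. It starts flat on the infeed part of the bed, its y roughly along the trimmer's y; leading end at its y = -55, tail at +55. When home its tail lies 10 to 55 inside the mouth.
- offcut_0: The same offcut, same origin, but these axes are turned 25 degrees clockwise (about z) from its edges: use offcut_mid for its direction.
- push_stick: Loose plywood push stick, 0.18 kg, standing on its sole. Origin under the sole below the handle's middle; z up; nose toward its -y. Sole 22 mm wide (x), 20 high, from y = +40 to the nose, a flat crosspiece 44 wide, 22 high, front face at y = -150. Handle: upright block 18 thick (x), 56 long (y), z = 20 to 76; grasp it across x.
- spanner_b: Spanner, 28x179x9, bystander; origin under its centre.
- caliper: Vernier caliper, 80x210x12, bystander; origin under its centre.
- lube_can: Green spray can with a red cap, 52 across, 173 high, bystander; origin under its centre.
- pbox_c: Small brown carton, 51x66x46, bystander; origin under its centre.
- die_0: Grey steel block, 37x36x56, bystander; origin under its centre.
Mind the look-alikes: they are no part of the job. Of the things that look like the offcut_0, the larger one is meant.

How it is judged:
On the way, in this order (a step that is already met when the one before it is completed fails the run):
1. the push stick, off the bench, pushes the offcut into the mouth (contact force between push_stick and offcut_0 above 0.5 N and y of offcut_0 in the frame of trimmer below 0.045 m and height (world z) of push_stick above 0.005 m), for 0.1 s.
2. the push stick presses the offcut against the depth stop with more than 2 N (y of stop_face in the frame of offcut_mid above -0.064 m and z of offcut_0 in the frame of trimmer below 0.014 m and contact force between offcut_0 and stop_face above 2 N and contact force between push_stick and offcut_0 above 2 N), for 0.04 s.
At the end, for the whole second after the job is handed in: The offcut lies flat in the tunnel with its leading end within 3 mm of the depth stop, the stop is less than 3 mm from its setting, and the push stick rests on the bench (not on or against the trimmer or the offcut), let go and still (y of stop_face in the frame of offcut_mid above -0.064 m and z of offcut_0 in the frame of trimmer below 0.014 m and distance of stop_face from where it was at the start of the episode below 0.003 m and linear speed of offcut_0 below 0.01 m/s and height (world z) of push_stick below 0.02 m and contact force between push_stick and trimmer below 0.05 N and contact force between push_stick and offcut_0 below 0.05 N and linear speed of push_stick below 0.02 m/s); the robot touches nothing.
It fails at once if the depth stop is shoved 3 mm or more out of its setting (distance of stop_face from where it was at the start of the episode above 0.003 m).
It fails at once if the fingers touch the offcut (contact force between the fingers and offcut_0 above 0.5 N).
It fails at once if a bystander is moved more than 3 cm (distance of any of spanner_b, caliper, lube_can, pbox_c, die_0 from where it was at the start of the episode above 0.03 m).
It also fails if it takes over 64 s, if anything falls off the work surface, if the arm or the gripper's body presses on something with over 40 N, if the wrist force passes 120 N, or if a joint passes its speed limit or range.

### The arm

A 6-joint arm with a two-finger parallel gripper is mounted at the origin on a cart in front of the work surface, level with it; the furniture and walls round the work are solid. World frame = base frame: x ahead of the robot, y to its left, z up, the work surface at z = 0. Lengths are in m, angles in rad, forces in N, time in s.
With the tool pointing down it reaches from about 0.3 to 0.875 m from the base axis. Payload 6.4 kg.
Tool frame: the origin (TCP) lies between the finger pads; the fingertips stand ctrl.tip_extent ahead of it and the grasp point (between the pads) is the TCP (ctrl.tip_extent is the distance from the TCP to the fingertips, in m); z points along the fingers, y is the line along which they close (so a half turn about z gives the same grasp; the last joint's range is limited). The gripper opens to 85 mm and grips with 20 to 120 N. Pads are 22 mm wide; open, the fingers measure 114 mm over their backs; the gripper's body (76 mm by 85 mm) begins 54 mm behind the grasp point. The pads swing forward as they close: fully open they stand 13 mm farther back than shut.
Start: joints at [-1.505, 0.181, 1.607, -0, 1.354, -0.206], TCP at [0.154, -0.554, 0.25] pointing down, gripper open.
Joint ranges: [-2.99, 2.99], [-0.89, 2.07], [0.3, 2.58], [-1.14, 4.28], [0, 2.63], [-3.12, 3.12]. Speed limits (rad/s): [2.57, 2.57, 3.01, 3.14, 3.14, 3.14].

### API

Orientations are given as a unit quaternion [w, x, y, z].
In Python, from bench import ctrl gives the robot as it stands.
- The arm moves only by the tool send_rows, never from a script. Its arguments are lists of equal length, an entry for each row: "dr": the turn, a rotation vector about the tool's x, y, z in units of 6 degrees (1.0 is 6 degrees), a list of three; "xyz": the shift along the tool's x, y, z in cm, a list of three; "jaw": the opening in per cent of the stroke, from 0 (shut) to 100 (fully open). In form: {"dr": [[wx, wy, wz], ...], "xyz": [[dx, dy, dz], ...], "jaw": [jaw, ...]}. A call has exactly 8 rows; each row is the pose to reach, as a shift and turn from the pose commanded when the call began, along the tool's axes at that moment; what a row does not reach only later rows make up. A row lasts 1/8 s, in which the tool goes at most 62.5 mm and 10.7 degrees, less where a joint would pass 70% of its speed; a pose out of reach is approached as far as the arm can. A call with a gripper value outside its range is refused whole. The fingers move at their own pace and stop on an object; the grip force is fixed at half the most. Time passes only in rows, so rows that repeat a pose let the fingers close, or fill a call up. It gives the time, the measured TCP pose, the force, the opening and the grip force at its end, in the units of the state.
- ctrl.get_obs(): the state, without advancing time (a new reading comes with each control period).
- ctrl.camera(name): name is "scene" or "side" or "wrist"; returns the picture (400x640x3 uint8, red, green, blue); there is no depth.
- ctrl.calibration(name): a dict with "camera_matrix" (3x3 intrinsics, pixels), "world_from_camera" (4x4, takes a point from camera to world coordinates). Camera axes: x right, y up, looking along -z (the intrinsics and any distortion apply to the point x, -y, -z); pixel columns grow to the right and rows downward; lengths in m; the calibration is good to about 2 mm. A picture is of the moment at which its call begins: read the wrist's pose just before it. calibration takes no time and is no camera call; for the wrist camera it gives the pose at the moment of the call.
- ctrl.hand_in(): hands the job in; it is judged then, once.
The state is a dict: "time_s": time; "q": joint angles; "dq": joint speeds; "joint_efforts": joint torques, N m; "eef_pos": TCP position; "eef_rot": TCP orientation; "wrist_force": force on the tool from outside, world axes, zero at the start; "torque": the same for the moment, N m; "opening": opening from 0.0 (shut) to 1.0 (fully open); "grasp_force": force on a finger pad.
Only numpy, scipy, OpenCV 4.12 (cv2) and the standard library are available. Lean on these libraries where they do the work, as an engineer would, in place of code of your own. Each camera call takes 0.05 s, during which the arm holds its last target. There are 200 camera calls.

## Working session

There is one attempt and no reset: what is moved stays moved. The work goes in short steps, Python scripts to look and compute and a tool call to move; the robot and the scene stay as the last step left them, time stands still between calls to the robot, and variables do not carry over. Pictures are saved under pics/ and viewed, at most 13 in all, crops included, and the job is handed in when it is done.

Besides the shell and the picture viewer there is one more tool, called after ">>>" as a command line: name --argument value ..., lists and objects as JSON in quotes. send_rows: Moves the arm, as the interface text tells. Its arguments: {"type":"object","properties":{"dr":{"type":"array","items":{"type":"array","items":{"type":"number"}}},"xyz":{"type":"array","items":{"type":"array","items":{"type":"number"}}},"jaw":{"type":"array","items":{"type":"number"}}},"required":["dr","xyz","jaw"]}

```bash
ls; mkdir -p pics
cat > h.py <<'E'
import numpy as np, cv2
from bench import ctrl
from scipy.spatial.transform import Rotation as R
def pic(name,fn):
    im=ctrl.camera(name); cv2.imwrite('pics/'+fn,im[:,:,::-1]); return im
def ray(cal,uv):
    K=np.array(cal['camera_matrix']);T=np.array(cal['world_from_camera'])
    u=np.atleast_2d(uv).astype(float)
    d=np.c_[(u[:,0]-K[0,2])/K[0,0],-(u[:,1]-K[1,2])/K[1,1],-np.ones(len(u))]
    return T[:3,3],d@T[:3,:3].T
def onz(cal,uv,z):
    o,d=ray(cal,uv); return o+d*((z-o[2])/d[:,2])[:,None]
def proj(cal,P):
    K=np.array(cal['camera_matrix']);T=np.array(cal['world_from_camera'])
    p=(np.atleast_2d(P)-T[:3,3])@T[:3,:3]
    return np.c_[K[0,2]+K[0,0]*p[:,0]/-p[:,2],K[1,2]-K[1,1]*p[:,1]/-p[:,2]]
E
python3 - <<'E'
from h import *
o=ctrl.get_obs();print(o,ctrl.tip_extent)
a=pic('scene','s0.png');b=pic('side','d0.png')
for n in('scene','side','wrist'):print(n,ctrl.calibration(n))
E
```

```text
pics
{'time_s': 0.0, 'q': array([-1.50530187e+00,  1.81561041e-01,  1.60798625e+00,  2.11841436e-06,
        1.35381066e+00, -2.06331818e-01]), 'dq': array([ 0.00142259,  0.00070004, -0.00054934, -0.00081374, -0.0015778 ,
       -0.00032371]), 'joint_efforts': array([ 1.65806880e-03, -4.44868934e+01, -3.51331544e+01, -2.54935503e-04,
        9.10876610e-03, -5.71728563e-06]), 'eef_pos': array([ 0.15434789, -0.55336364,  0.2493834 ]), 'eef_rot': array([-8.80388263e-04,  9.90777664e-01,  1.35494802e-01,  6.31351973e-05]), 'wrist_force': array([-0.31060711, -0.78819033,  1.25185845]), 'torque': array([ 0.01682245,  0.00137501, -0.00571715]), 'grasp_force': 0.0, 'opening': 0.9997138888375966} 0.019
scene {'camera_matrix': array([[383.56186407,   0.        , 323.89584369],
       [  0.        , 383.56186407, 196.31834474],
       [  0.        ,   0.        ,   1.        ]]), 'world_from_camera': array([[-0.73617582,  0.41875284, -0.53168715, -0.08648323],
       [-0.6767871 , -0.45306269,  0.58025289,  0.75348559],
       [ 0.00209494,  0.78700715,  0.61694032,  0.83510436],
       [ 0.  
[... 336 characters left out ...]
993694,  0.76110828,  1.09098621],
       [-0.02095681,  0.87616397,  0.48155738,  0.72388324],
       [ 0.        ,  0.        ,  0.        ,  1.        ]])}
wrist {'camera_matrix': array([[292.8478585 ,   0.        , 324.17154052],
       [  0.        , 292.8478585 , 196.80457172],
       [  0.        ,   0.        ,   1.        ]]), 'world_from_camera': array([[ 2.67072990e-01,  9.30609644e-01,  2.50275267e-01,
         2.18278736e-01],
       [-9.63675840e-01,  2.58163625e-01,  6.84135863e-02,
        -5.36441407e-01],
       [-9.45627059e-04, -2.59455649e-01,  9.65754561e-01,
         3.72560840e-01],
       [ 0.00000000e+00,  0.00000000e+00,  0.00000000e+00,
         1.00000000e+00]])}
```

View pics/s0.png

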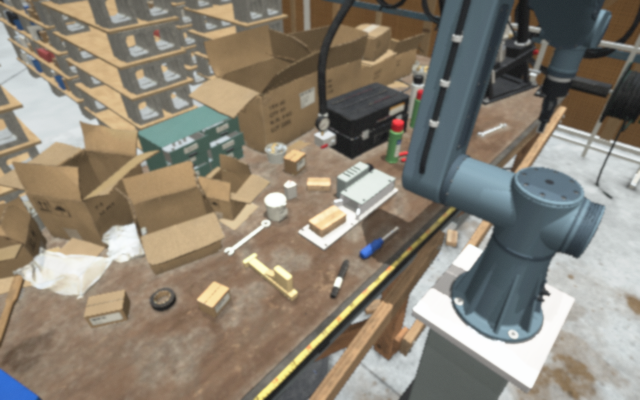

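View pics/d0.png

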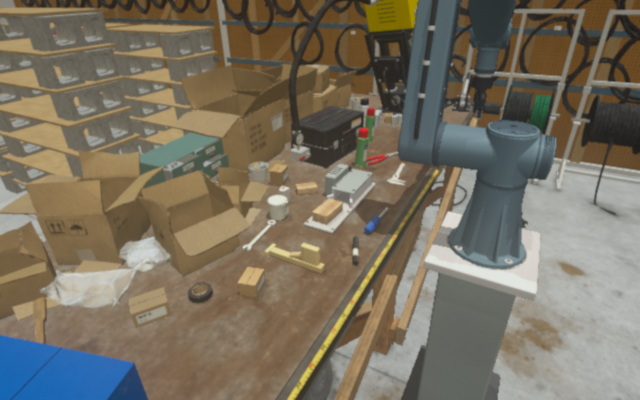

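The offcut candidates are the wood block on the trimmer's bed at scene (327,220), the small block at (318,183), and the cartons at (295,160) and (213,295). The one on the infeed bed fits. The push stick is at (270,275) and the trimmer at about (350,205). I'll check this in an enlarged crop.

Run:
```python
import cv2
a=cv2.imread('pics/s0.png')[150:310,230:430]
cv2.imwrite('pics/s0c.png',cv2.resize(a,(750,600),interpolation=cv2.INTER_CUBIC))
```

```text
(no output)
```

View pics/s0c.png

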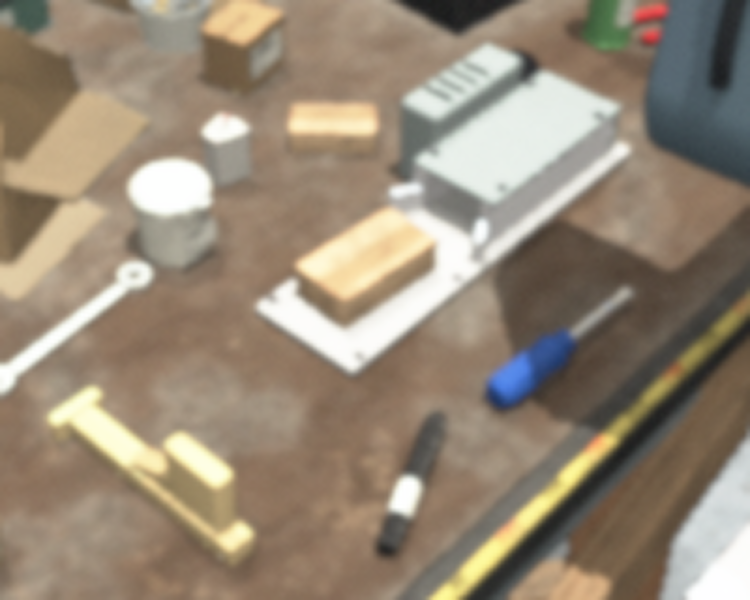

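The crop confirms it. The timber block on the infeed bed is at crop (365,260), the smaller look-alike at (333,125), and the push stick runs from its nose at (75,410) to its tail at (235,540).

Run:
```python
from h import *
cal=ctrl.calibration('scene')
def c(p): return np.array(p)/3.75+[230,150]
np.set_printoptions(precision=4,suppress=True)
bed=onz(cal,c([(258,305),(352,372),(628,150)]),.01)
cov=onz(cal,c([(415,165),(495,205),(618,105),(540,65)]),.061)
off=onz(cal,c([(297,265),(343,295),(437,240),(388,208)]),.046)
han=onz(cal,c([(165,437),(181,432),(233,472),(222,482)]),.076)
nose=onz(cal,c([(50,410),(97,386)]),.022)
tail=onz(cal,c([(250,530)]),.02)
for n in('bed','cov','off','han','nose','tail'):
    p=globals()[n];print(n,p[:,:2].tolist(),np.linalg.norm(np.diff(p,axis=0),axis=1))
```

```text
bed [[0.5622084954910257, 0.16110163758611962], [0.4526443711318976, 0.1646228178425576], [0.45674682445402837, -0.22740018392350803]] [0.1096 0.392 ]
cov [[0.5484270249195652, -0.021240047029934317], [0.462394800653268, -0.025215887688657346], [0.4691908771716191, -0.21854505600547325], [0.5625457645065458, -0.22304341223381496]] [0.0861 0.1934 0.0935]
off [[0.5444776655662056, 0.131692177804987], [0.49210869060024454, 0.13248537451528997], [0.4801075147684397, 0.02936800681995], [0.5383486365381334, 0.025612448253324316]] [0.0524 0.1038 0.0584]
han [[0.4627366308153934, 0.3453818229262905], [0.45799582203480427, 0.33478701962278734], [0.40555858205480805, 0.3349446353815723], [0.4047487586518058, 0.3459100153766789]] [0.0116 0.0524 0.011 ]
nose [[0.5859689211875678, 0.35746335363508525], [0.5791497183879014, 0.31744022565886737]] [0.0406]
tail [[0.39554237038471707, 0.33192706473151945]] []
```

>>> send_rows --dr '[[0, 0, -13.3], [0, 0, -13.3], [0, 0, -13.3], [0, 0, -13.3], [0, 0, -13.3], [0, 0, -13.3], [0, 0, -13.3], [0, 0, -13.3]]' --xyz '[[43.6, -34.9, -4], [43.6, -34.9, -4], [43.6, -34.9, -4], [43.6, -34.9, -4], [43.6, -34.9, -4], [43.6, -34.9, -4], [43.6, -34.9, -4], [43.6, -34.9, -4]]' --jaw '[100, 100, 100, 100, 100, 100, 100, 100]'

```text
time_s: 1.1
eef_pos: [0.4465, -0.1472, 0.2861]
eef_rot: [0.0, 0.672, 0.741, -0.0]
wrist_force: [1.3, -0.1, -0.7]
opening: 1.001
grasp_force: 0.0
```

```bash
cat >> h.py <<'E'
np.set_printoptions(precision=4,suppress=True)
def state():
    o=ctrl.get_obs();m=R.from_quat(np.roll(o['eef_rot'],-1)).as_matrix()
    print('t',round(o['time_s'],2),'p',o['eef_pos'],'yaw',np.degrees(np.arctan2(m[1,0],m[0,0])).round(2),'tz',m[:,2],'F',o['wrist_force'],'op',round(o['opening'],3),'g',round(o['grasp_force'],1))
    return o,m
def plan(P,yaw):
    o,m=state(); a=np.radians(yaw)
    T=np.array([[np.cos(a),np.sin(a),0],[np.sin(a),-np.cos(a),0],[0,0,-1]])
    print('xyz cm',m.T@(np.array(P)-o['eef_pos'])*100,'dr',np.degrees(R.from_matrix(m.T@T).as_rotvec())/6)
E
python3 - <<'E'
from h import *
plan([.48,.16,.30],110)
E
```

```text
t 1.1 p [ 0.4465 -0.1472  0.2861] yaw 95.58 tz [ 0.0001 -0.0002 -1.    ] F [ 1.3477 -0.0577 -0.7214] op 1.001 g 0.0
xyz cm [30.2521  6.3241 -1.3962] dr [ 0.001   0.002  -2.4026]
```

>>> send_rows --dr '[[0, 0, 0.93], [0, 0, 0.93], [0, 0, 0.93], [0, 0, 0.93], [0, 0, 0.93], [0, 0, 0.93], [0, 0, 0.93], [0, 0, 0.93]]' --xyz '[[34.2, 6.7, -4.4], [34.2, 6.7, -4.4], [34.2, 6.7, -4.4], [34.2, 6.7, -4.4], [34.2, 6.7, -4.4], [34.2, 6.7, -4.4], [34.2, 6.7, -4.4], [34.2, 6.7, -4.4]]' --jaw '[100, 100, 100, 100, 100, 100, 100, 100]'

```text
time_s: 2.1
eef_pos: [0.4801, 0.1972, 0.3294]
eef_rot: [-0.0, 0.708, 0.706, -0.001]
wrist_force: [-0.0, -0.3, -0.1]
opening: 1.002
grasp_force: 0.0
```

Run:
```python
from h import *
state();cal=ctrl.calibration('wrist');a=pic('wrist','w1.png')
np.savez('w1.npz',K=cal['camera_matrix'],T=cal['world_from_camera'])
cv2.imwrite('pics/w1b.png',cv2.resize(a[:,:,::-1],(800,500),interpolation=cv2.INTER_CUBIC))
```

```text
t 2.1 p [0.4801 0.1972 0.3294] yaw 89.81 tz [-0.0011 -0.0007 -1.    ] F [-0.0466 -0.2651 -0.1085] op 1.002 g 0.0
```

View pics/w1b.png

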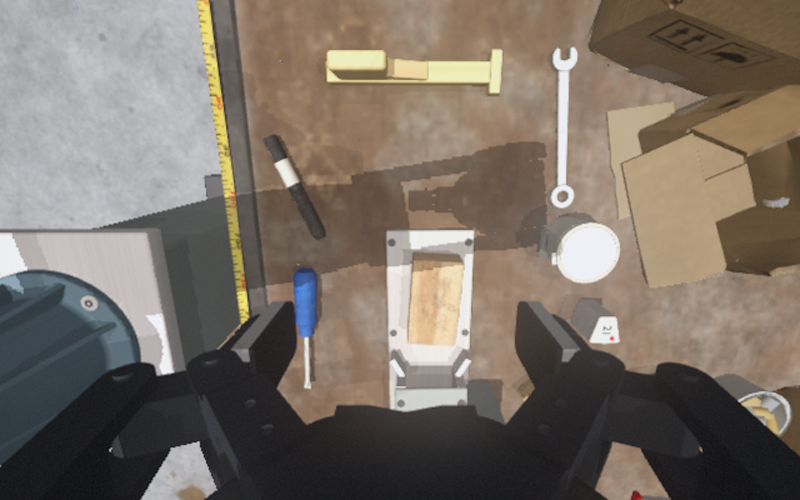

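The wrist view (800 px wide) shows the stick's nose at (496,72), the handle top at (358,60), the bed's infeed edge at y≈231 with x from 387 to 474, the offcut top between (410,252) and (463,345), and the guides at about (398,367) and (463,367).

```bash
cat > m.py <<'E'
from h import *
f=np.load('w1.npz');cal={'camera_matrix':f['K'],'world_from_camera':f['T']}
a=cv2.imread('pics/w1.png');hsv=cv2.cvtColor(a,cv2.COLOR_BGR2HSV)
def comp(mask,x0,y0,x1,y1):
    m=np.zeros_like(mask);m[y0:y1,x0:x1]=mask[y0:y1,x0:x1]
    n,l,s,c=cv2.connectedComponentsWithStats(m);i=1+s[1:,4].argmax();return (l==i).astype(np.uint8),s[i]
def lin(m,cols,side,axis):  # edge pixels in given cols(axis=0)/rows(axis=1)
    P=[]
    for c in cols:
        v=np.flatnonzero(m[:,c] if axis==0 else m[c,:])
        if len(v):
            e=v[0]-.5 if side<0 else v[-1]+.5
            P.append((c,e) if axis==0 else (e,c))
    return np.array(P,float)
def ln(P3):
    q=P3[:,:2];c=np.median(q,0);vx,vy,x,y=cv2.fitLine(q.astype(np.float32),cv2.DIST_HUBER,0,1e-5,1e-5).ravel()
    return np.array([x,y]),np.degrees(np.arctan2(vy,vx))
st,s=comp(cv2.inRange(hsv,(18,50,110),(35,200,255)),240,25,420,90);print('stick',s)
for nm,P,z in (('sole_up',lin(st,range(350,385),-1,0),.02),('sole_lo',lin(st,range(270,385),1,0),.0),('soleloTop',lin(st,range(350,385),1,0),.02),('nose',lin(st,range(45,70),1,1),.022),('tail',lin(st,range(55,64),-1,1),.02)):
    print(nm,P.mean(0),ln(onz(cal,P,z)))
of,s=comp(cv2.inRange(hsv,(8,60,110),(20,220,255)),315,190,385,290);print('off',s)
print('off edges');
for nm,P,z in (('L',lin(of,range(212,265),-1,1),.046),('R',lin(of,range(216,268),1,1),.046),('tail',lin(of,range(335,365),-1,0),.046),('lead',lin(of,range(332,362),1,0),.046)):
    print(nm,P.mean(0),ln(onz(cal,P,z)))
bd,s=comp(cv2.inRange(hsv,(0,0,120),(179,45,255)),295,175,395,330);print('bed',s)
for nm,P in (('L',lin(bd,range(190,270),-1,1)),('R',lin(bd,range(190,270),1,1)),('end',lin(bd,range(320,370),-1,0))):
    print(nm,P.mean(0),ln(onz(cal,P,.01)))
v=a.copy()
for m,c in((st,(0,0,255)),(of,(255,0,0)),(bd,(0,255,0))):
    cs,_=cv2.findContours(m,cv2.RETR_EXTERNAL,cv2.CHAIN_APPROX_NONE);cv2.drawContours(v,cs,-1,c,1)
cv2.imwrite('pics/m1.png',cv2.resize(v[20:350,240:420],(327*1,600),interpolation=cv2.INTER_NEAREST))
E
python3 m.py
```

```text
stick [ 260   39  142   38 3029]
sole_up [367.   48.1] (array([0.5336, 0.3522], dtype=float32), np.float32(-0.6967393))
sole_lo [327.   67.5] (array([0.4819, 0.3316], dtype=float32), np.float32(-0.27774176))
soleloTop [367.      67.6714] (array([0.537 , 0.3282], dtype=float32), np.float32(-0.27781993))
nose [400.9  57. ] (array([0.5846, 0.3381], dtype=float32), np.float32(-89.7475))
tail [260.5  59. ] (array([0.3947, 0.3396], dtype=float32), np.float32(86.48908))
off [ 326  202   45   74 2674]
off edges
L [327.4434 238.    ] (array([0.4853, 0.0943], dtype=float32), np.float32(85.84495))
R [366.9808 241.5   ] (array([0.5441, 0.0824], dtype=float32), np.float32(86.194534))
tail [349.5 202.7] (array([0.5131, 0.1438], dtype=float32), np.float32(-4.5289907))
lead [346.5 275.1] (array([0.5182, 0.0265], dtype=float32), np.float32(-3.059268))
bed [ 308  183   72  147 6579]
L [308.8 229.5] (array([0.4553, 0.0959], dtype=float32), np.float32(89.88984))
R [377.4 229.5] (array([0.5658, 0.0924], dtype=float32), np.float32(-89.563995))
end [344.5  183.38] (array([0.5153, 0.1639], dtype=float32), np.float32(-0.26024964))
```

View pics/m1.png

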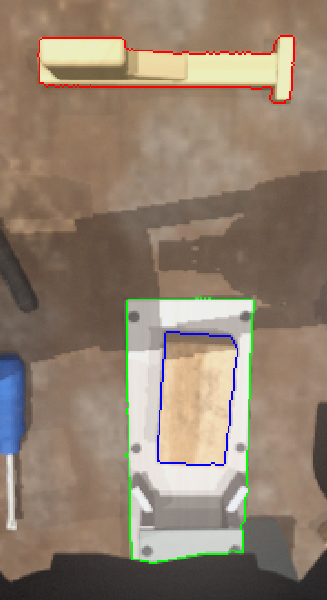

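The contours fit. The stick measures 190 mm (0.3947 to 0.5846) and the bed 110 mm wide. Its origin is about (0.4346, 0.341) with the nose toward +x. The trimmer's origin is about (0.511, -0.026) with its yaw near 0. The offcut's centre is about (0.515, 0.08), turned about -4°. Next I go above the handle.

>>> send_rows --dr '[[0, 0, -14.97], [0, 0, -14.97], [0, 0, -14.97], [0, 0, -14.97], [0, 0, -14.97], [0, 0, -14.97], [0, 0, -14.97], [0, 0, -14.97]]' --xyz '[[14.4, -4.6, 15], [14.4, -4.6, 15], [14.4, -4.6, 15], [14.4, -4.6, 15], [14.4, -4.6, 15], [14.4, -4.6, 15], [14.4, -4.6, 15], [14.4, -4.6, 15]]' --jaw '[100, 100, 100, 100, 100, 100, 100, 100]'

```text
time_s: 3.15
eef_pos: [0.4355, 0.3402, 0.1798]
eef_rot: [-0.0, 0.035, 0.999, -0.0]
wrist_force: [0.7, 0.9, 0.6]
opening: 0.999
grasp_force: 0.0
```

Run:
```python
from h import *
plan([.4346,.341,.052],179.6);cal=ctrl.calibration('wrist');a=pic('wrist','w2.png')
np.savez('w2.npz',K=cal['camera_matrix'],T=cal['world_from_camera'])
print(proj(cal,[[.4346,.341,.076],[.4066,.341,.076],[.4626,.341,.076],[.5846,.341,.022]]))
```

```text
t 3.15 p [0.4355 0.3402 0.1798] yaw 175.96 tz [-0.0003 -0.0004 -1.    ] F [0.7384 0.9141 0.6147] op 0.999 g 0.0
xyz cm [ 0.0962  0.0813 12.7837] dr [-0.0042 -0.003  -0.6074]
[[325.9323 200.1939]
 [323.4047 165.7369]
 [328.3088 232.5924]
 [335.1657 316.1408]]
```

View pics/w2.png

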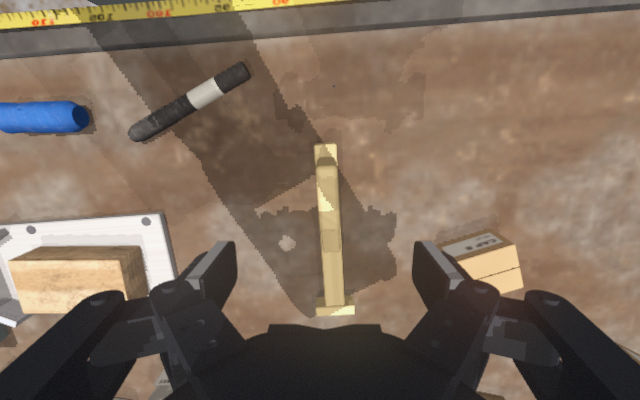

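The view shows the handle at (327,200), as predicted, with both fingers straddling it and the carton clear at (480,262). I'll descend and close.

>>> send_rows --dr '[[0, 0, -0.6], [0, 0, -0.6], [0, 0, -0.6], [0, 0, -0.6], [0, 0, -0.6], [0, 0, -0.6], [0, 0, -0.6], [0, 0, -0.6]]' --xyz '[[0.1, 0.08, 4], [0.1, 0.08, 8], [0.1, 0.08, 11], [0.1, 0.08, 13], [0.1, 0.08, 13], [0.1, 0.08, 13], [0.1, 0.08, 13], [0.1, 0.08, 13]]' --jaw '[100, 100, 100, 100, 60, 0, 0, 0]'

```text
time_s: 4.2
eef_pos: [0.4349, 0.343, 0.0512]
eef_rot: [0.001, 0.006, 1.0, 0.001]
wrist_force: [-0.7, -0.9, -0.6]
opening: 0.204
grasp_force: 58.4
```

>>> send_rows --dr '[[0, 0, 0], [0, 0, 0], [0, 0, 0], [0, 0, 0], [0, 0, 0], [0, 0, 0], [0, 0, 0], [0, 0, 0]]' --xyz '[[0, 0, 0], [0, 0, 0], [0, 0, 0], [0, 0, 0], [0, 0, -0.5], [0, 0, -1.5], [0, 0, -3], [0, 0, -3]]' --jaw '[0, 0, 0, 0, 0, 0, 0, 0]'

```text
time_s: 5.2
eef_pos: [0.4352, 0.3433, 0.0819]
eef_rot: [0.002, 0.006, 1.0, 0.001]
wrist_force: [0.0, 0.8, -1.2]
opening: 0.206
grasp_force: 58.6
```

Run:
```python
from h import *
plan([.512,.30,.08],89.6)
```

```text
t 5.2 p [0.4352 0.3433 0.0819] yaw 179.34 tz [ 0.0032  0.0016 -1.    ] F [ 0.0448  0.7628 -1.1618] op 0.206 g 58.6
xyz cm [-7.7256 -4.2404  0.2115] dr [ 0.0356  0.0118 14.9566]
```

>>> send_rows --dr '[[0, 0, 1.8], [0, 0, 3.5], [0, 0, 5.2], [0, 0, 6.9], [0, 0, 8.6], [0, 0, 10.3], [0, 0, 12], [0, 0, 13.7]]' --xyz '[[0, 0, -3], [0, 0, -5], [0, 0, -5], [0, 0, -5], [-1, -1, -5], [-2, -2, -5], [-4, -3, -5], [-5, -3, -5]]' --jaw '[0, 0, 0, 0, 0, 0, 0, 0]'

```text
time_s: 6.2
eef_pos: [0.4845, 0.3114, 0.13]
eef_rot: [0.0, 0.664, 0.747, 0.0]
wrist_force: [-0.6, -0.0, -1.4]
opening: 0.202
grasp_force: 58.9
```

Run:
```python
from h import *
plan([.514,.325,.085],90.3)
```

```text
t 6.2 p [0.4845 0.3114 0.13  ] yaw 96.74 tz [ 0.0003 -0.     -1.    ] F [-0.5977 -0.0453 -1.3501] op 0.202 g 58.9
xyz cm [1.0078 3.084  4.4992] dr [0.003  0.0006 1.073 ]
```

>>> send_rows --dr '[[0, 0, 0.5], [0, 0, 1.07], [0, 0, 1.07], [0, 0, 1.07], [0, 0, 1.07], [0, 0, 1.07], [0, 0, 1.07], [0, 0, 1.07]]' --xyz '[[1, 3.1, 0], [1, 3.1, 0], [1, 3.1, 2], [1, 3.1, 4], [1, 3.1, 4.5], [1, 3.1, 4.5], [1, 3.1, 4.5], [1, 3.1, 4.5]]' --jaw '[0, 0, 0, 0, 0, 0, 0, 0]'

```text
time_s: 7.2
eef_pos: [0.5137, 0.3261, 0.0858]
eef_rot: [0.0, 0.703, 0.712, 0.001]
wrist_force: [0.2, -0.0, -2.2]
opening: 0.201
grasp_force: 59.1
```

Run:
```python
from h import *
state();cal=ctrl.calibration('wrist');a=pic('wrist','w3.png')
np.savez('w3.npz',K=cal['camera_matrix'],T=cal['world_from_camera'])
b=pic('scene','s3.png')[130:330,230:430]
c=np.hstack([cv2.resize(a[100:400,170:470],(400,400)),cv2.resize(b,(400,400),interpolation=cv2.INTER_CUBIC)])
cv2.imwrite('pics/c3.png',c[:,:,::-1])
```

```text
t 7.2 p [0.5137 0.3261 0.0858] yaw 90.72 tz [ 0.0014  0.0005 -1.    ] F [ 0.2447 -0.0204 -2.2333] op 0.201 g 59.1
```

View pics/c3.png

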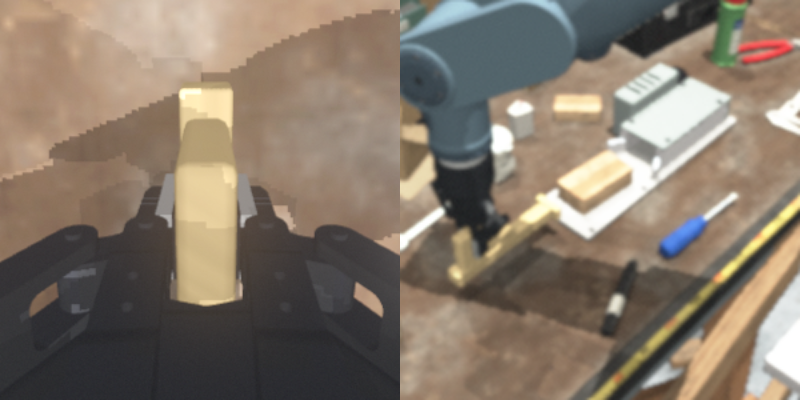

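Run:
```python
from h import *
cal=ctrl.calibration('scene')
y=.1763;z=.0346
P=np.array([[.4917,y,z+.022],[.5357,y,z+.022],[.4917,y,z],[.5357,y,z],[.5357,y+.012,z+.022]])
u=proj(cal,P);print(u)
a=cv2.imread('pics/s3.png');v=cv2.resize(a[205:265,275:335],(600,600),interpolation=cv2.INTER_CUBIC)
for p in u: cv2.circle(v,tuple(int(t) for t in (p+.5-[275,205])*10),4,(0,0,255),-1)
cv2.imwrite('pics/c3b.png',v)
```

```text
[[311.3759 233.5845]
 [300.7902 226.657 ]
 [311.5099 238.9843]
 [301.0454 232.029 ]
 [297.9141 228.6732]]
```

View pics/c3b.png

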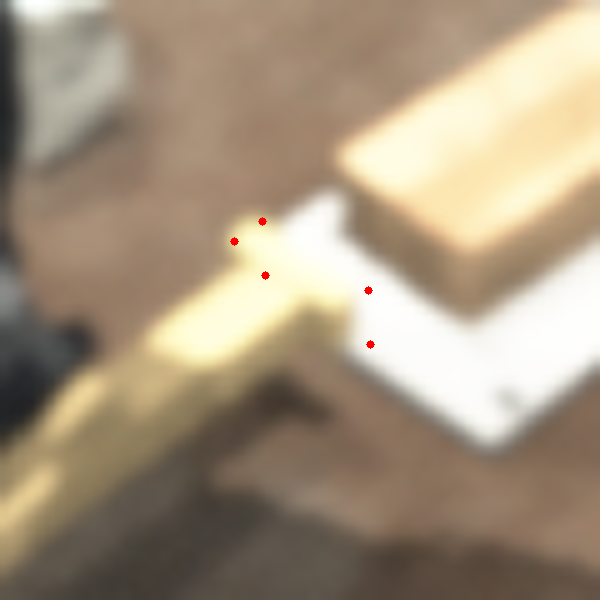

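Projected nose corners agree within about 1 px (2 mm), so the stick is level in the grip. I'll lower it and start the push.

>>> send_rows --dr '[[0, 0, 0.07], [0, 0, 0.07], [0, 0, 0.07], [0, 0, 0.07], [0, 0, 0.07], [0, 0, 0.07], [0, 0, 0.07], [0, 0, 0.07]]' --xyz '[[-1, 0, 1], [-2, 0, 1.6], [-3, 0, 1.6], [-3.8, 0, 1.6], [-4.6, 0, 1.6], [-5.4, -0.1, 1.6], [-6.2, -0.2, 1.6], [-7, -0.2, 1.6]]' --jaw '[0, 0, 0, 0, 0, 0, 0, 0]'

```text
time_s: 8.3
eef_pos: [0.5121, 0.2555, 0.0692]
eef_rot: [0.0, 0.705, 0.709, 0.0]
wrist_force: [-0.2, 1.2, -1.6]
opening: 0.202
grasp_force: 59.2
```

```bash
cat > look.py <<'E'
import sys
from h import *
state();a=pic('scene',sys.argv[1]+'s.png');b=pic('side',sys.argv[1]+'d.png')
c=np.hstack([cv2.resize(a[160:280,280:400],(400,400),interpolation=cv2.INTER_CUBIC),cv2.resize(b[150:270,270:390],(400,400),interpolation=cv2.INTER_CUBIC)])
cv2.imwrite('pics/'+sys.argv[1]+'c.png',c[:,:,::-1])
E
python3 look.py p1
```

```text
t 8.3 p [0.5121 0.2555 0.0692] yaw 90.31 tz [ 0.0002  0.0001 -1.    ] F [-0.1925  1.1637 -1.5873] op 0.202 g 59.2
```

View pics/p1c.png

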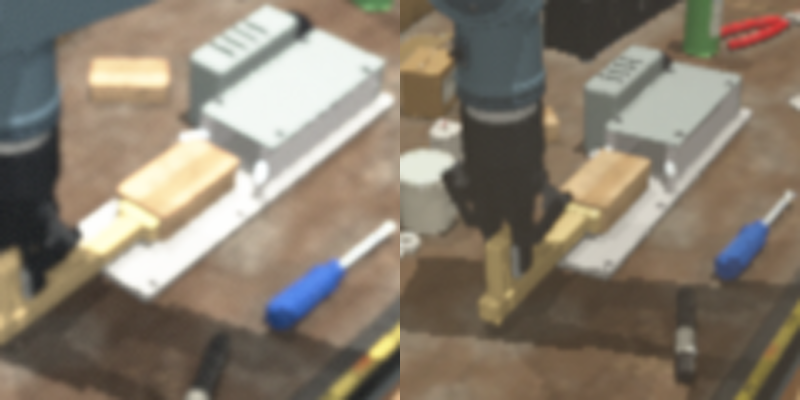

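The offcut has squared up against the nose, and its lead end is entering the guides. Continue the push.

>>> send_rows --dr '[[0, 0, 0], [0, 0, 0], [0, 0, 0], [0, 0, 0], [0, 0, 0], [0, 0, 0], [0, 0, 0], [0, 0, 0]]' --xyz '[[-0.6, 0, 0], [-1.2, -0.1, 0], [-1.8, -0.1, 0], [-2.4, -0.1, 0], [-3, -0.1, 0], [-3.6, -0.1, 0], [-4.2, -0.1, 0], [-4.8, -0.1, 0]]' --jaw '[0, 0, 0, 0, 0, 0, 0, 0]'

```text
time_s: 9.4
eef_pos: [0.5113, 0.2073, 0.0689]
eef_rot: [-0.0, 0.705, 0.709, -0.0]
wrist_force: [0.2, 1.0, -1.6]
opening: 0.205
grasp_force: 59.2
```

```bash
python3 look.py p2
```

```text
t 9.4 p [0.5113 0.2073 0.0689] yaw 90.29 tz [-0.0002 -0.0001 -1.    ] F [ 0.1855  1.001  -1.5772] op 0.205 g 59.2
```

View pics/p2c.png

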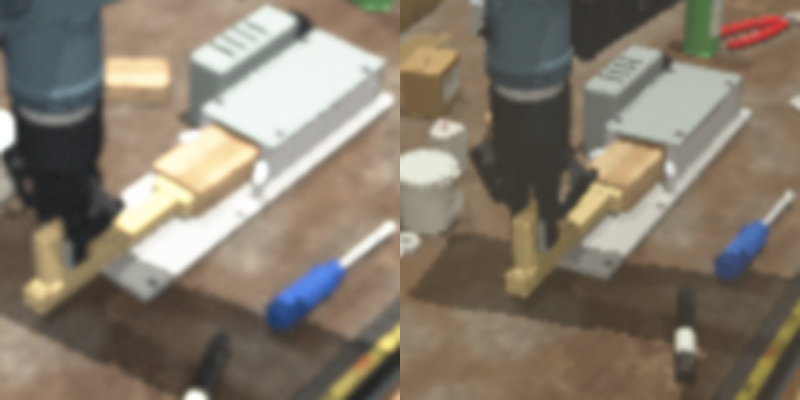

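The offcut is entering the mouth cleanly. Its lead end is about 27 mm inside, with 93 mm or more to go to the stop zone. Advance 7 cm.

>>> send_rows --dr '[[0, 0, 0], [0, 0, 0], [0, 0, 0], [0, 0, 0], [0, 0, 0], [0, 0, 0], [0, 0, 0], [0, 0, 0]]' --xyz '[[-0.9, 0, 0], [-1.8, 0, 0], [-2.7, 0, 0], [-3.6, 0, 0], [-4.5, 0, 0], [-5.4, 0, 0], [-6.2, 0, 0], [-7, 0, 0]]' --jaw '[0, 0, 0, 0, 0, 0, 0, 0]'

```text
time_s: 10.5
eef_pos: [0.5116, 0.1383, 0.0692]
eef_rot: [-0.001, 0.705, 0.709, 0.001]
wrist_force: [-0.5, 5.4, -0.3]
opening: 0.201
grasp_force: 59.5
```

Run:
```python
from h import *
state()
```

```text
t 10.5 p [0.5116 0.1383 0.0692] yaw 90.28 tz [ 0.      0.0018 -1.    ] F [-0.5113  5.3725 -0.3042] op 0.201 g 59.5
```

>>> send_rows --dr '[[0, 0, 0], [0, 0, 0], [0, 0, 0], [0, 0, 0], [0, 0, 0], [0, 0, 0], [0, 0, 0], [0, 0, 0]]' --xyz '[[-0.3, 0, 0], [-0.6, 0, 0], [-0.9, 0, 0], [-1.2, 0, 0], [-1.5, 0, 0], [-1.7, 0, 0], [-1.8, 0, 0], [-1.8, 0, 0]]' --jaw '[0, 0, 0, 0, 0, 0, 0, 0]'

```text
time_s: 11.5
eef_pos: [0.5117, 0.1202, 0.0691]
eef_rot: [-0.0, 0.705, 0.709, 0.0]
wrist_force: [-0.3, 6.1, -0.3]
opening: 0.201
grasp_force: 59.5
```

>>> send_rows --dr '[[0, 0, 0], [0, 0, 0], [0, 0, 0], [0, 0, 0], [0, 0, 0], [0, 0, 0], [0, 0, 0], [0, 0, 0]]' --xyz '[[-0.05, 0, 0], [-0.1, 0, 0], [-0.15, 0, 0], [-0.2, 0, 0], [-0.25, 0, 0], [-0.25, 0, 0], [-0.25, 0, 0], [-0.25, 0, 0]]' --jaw '[0, 0, 0, 0, 0, 0, 0, 0]'

```text
time_s: 12.5
eef_pos: [0.5117, 0.1178, 0.0691]
eef_rot: [-0.001, 0.705, 0.709, 0.0]
wrist_force: [-2.0, 5.9, 0.5]
opening: 0.202
grasp_force: 59.5
```

>>> send_rows --dr '[[0, 0, 0], [0, 0, 0], [0, 0, 0], [0, 0, 0], [0, 0, 0], [0, 0, 0], [0, 0, 0], [0, 0, 0]]' --xyz '[[-0.05, 0, 0], [-0.1, 0, 0], [-0.15, 0, 0], [-0.2, 0, 0], [-0.25, 0, 0], [-0.3, 0, 0], [-0.3, 0, 0], [-0.3, 0, 0]]' --jaw '[0, 0, 0, 0, 0, 0, 0, 0]'

```text
time_s: 13.5
eef_pos: [0.5117, 0.1148, 0.0691]
eef_rot: [-0.001, 0.705, 0.709, 0.0]
wrist_force: [-1.1, 4.9, -1.4]
opening: 0.207
grasp_force: 59.5
```

>>> send_rows --dr '[[0, 0, 0], [0, 0, 0], [0, 0, 0], [0, 0, 0], [0, 0, 0], [0, 0, 0], [0, 0, 0], [0, 0, 0]]' --xyz '[[-0.05, 0, 0], [-0.1, 0, 0], [-0.15, 0, 0], [-0.2, 0, 0], [-0.25, 0, 0], [-0.3, 0, 0], [-0.3, 0, 0], [-0.3, 0, 0]]' --jaw '[0, 0, 0, 0, 0, 0, 0, 0]'

```text
time_s: 14.5
eef_pos: [0.5117, 0.1118, 0.0691]
eef_rot: [-0.001, 0.705, 0.709, 0.0]
wrist_force: [-0.9, 5.5, -0.5]
opening: 0.2
grasp_force: 59.5
```

>>> send_rows --dr '[[0, 0, 0], [0, 0, 0], [0, 0, 0], [0, 0, 0], [0, 0, 0], [0, 0, 0], [0, 0, 0], [0, 0, 0]]' --xyz '[[-0.05, 0, 0], [-0.1, 0, 0], [-0.15, 0, 0], [-0.2, 0, 0], [-0.25, 0, 0], [-0.3, 0, 0], [-0.3, 0, 0], [-0.3, 0, 0]]' --jaw '[0, 0, 0, 0, 0, 0, 0, 0]'

```text
time_s: 15.5
eef_pos: [0.5117, 0.1088, 0.0691]
eef_rot: [-0.001, 0.705, 0.709, 0.0]
wrist_force: [-1.1, 7.2, -1.5]
opening: 0.203
grasp_force: 59.5
```

>>> send_rows --dr '[[0, 0, 0], [0, 0, 0], [0, 0, 0], [0, 0, 0], [0, 0, 0], [0, 0, 0], [0, 0, 0], [0, 0, 0]]' --xyz '[[-0.05, 0, 0], [-0.1, 0, 0], [-0.15, 0, 0], [-0.2, 0, 0], [-0.2, 0, 0], [-0.2, 0, 0], [-0.2, 0, 0], [-0.2, 0, 0]]' --jaw '[0, 0, 0, 0, 0, 0, 0, 0]'

```text
time_s: 16.5
eef_pos: [0.5117, 0.1068, 0.0691]
eef_rot: [-0.0, 0.705, 0.709, 0.0]
wrist_force: [-1.1, 6.2, 0.2]
opening: 0.203
grasp_force: 59.5
```

>>> send_rows --dr '[[0, 0, 0], [0, 0, 0], [0, 0, 0], [0, 0, 0], [0, 0, 0], [0, 0, 0], [0, 0, 0], [0, 0, 0]]' --xyz '[[-0.05, 0, 0], [-0.1, 0, 0], [-0.15, 0, 0], [-0.2, 0, 0], [-0.25, 0, 0], [-0.3, 0, 0], [-0.3, 0, 0], [-0.3, 0, 0]]' --jaw '[0, 0, 0, 0, 0, 0, 0, 0]'

```text
time_s: 17.5
eef_pos: [0.5117, 0.1038, 0.0691]
eef_rot: [-0.001, 0.705, 0.709, 0.0]
wrist_force: [-0.6, 6.4, -1.5]
opening: 0.204
grasp_force: 59.5
```

>>> send_rows --dr '[[0, 0, 0], [0, 0, 0], [0, 0, 0], [0, 0, 0], [0, 0, 0], [0, 0, 0], [0, 0, 0], [0, 0, 0]]' --xyz '[[-0.05, 0, 0], [-0.1, 0, 0], [-0.15, 0, 0], [-0.2, 0, 0], [-0.25, 0, 0], [-0.3, 0, 0], [-0.3, 0, 0], [-0.3, 0, 0]]' --jaw '[0, 0, 0, 0, 0, 0, 0, 0]'

```text
time_s: 18.5
eef_pos: [0.5117, 0.1008, 0.0691]
eef_rot: [-0.0, 0.705, 0.709, 0.0]
wrist_force: [-2.3, 5.6, -1.4]
opening: 0.198
grasp_force: 59.5
```

>>> send_rows --dr '[[0, 0, 0], [0, 0, 0], [0, 0, 0], [0, 0, 0], [0, 0, 0], [0, 0, 0], [0, 0, 0], [0, 0, 0]]' --xyz '[[-0.05, 0, 0], [-0.1, 0, 0], [-0.15, 0, 0], [-0.2, 0, 0], [-0.25, 0, 0], [-0.3, 0, 0], [-0.3, 0, 0], [-0.3, 0, 0]]' --jaw '[0, 0, 0, 0, 0, 0, 0, 0]'

```text
time_s: 19.5
eef_pos: [0.5117, 0.0978, 0.0691]
eef_rot: [-0.0, 0.705, 0.709, 0.0]
wrist_force: [-1.3, 5.5, 0.1]
opening: 0.203
grasp_force: 59.5
```

>>> send_rows --dr '[[0, 0, 0], [0, 0, 0], [0, 0, 0], [0, 0, 0], [0, 0, 0], [0, 0, 0], [0, 0, 0], [0, 0, 0]]' --xyz '[[-0.05, 0, 0], [-0.1, 0, 0], [-0.15, 0, 0], [-0.2, 0, 0], [-0.25, 0, 0], [-0.3, 0, 0], [-0.3, 0, 0], [-0.3, 0, 0]]' --jaw '[0, 0, 0, 0, 0, 0, 0, 0]'

```text
time_s: 20.5
eef_pos: [0.5118, 0.0948, 0.0691]
eef_rot: [-0.0, 0.705, 0.709, 0.0]
wrist_force: [-0.9, 6.5, 0.4]
opening: 0.205
grasp_force: 59.5
```

>>> send_rows --dr '[[0, 0, 0], [0, 0, 0], [0, 0, 0], [0, 0, 0], [0, 0, 0], [0, 0, 0], [0, 0, 0], [0, 0, 0]]' --xyz '[[-0.05, 0, 0], [-0.1, 0, 0], [-0.15, 0, 0], [-0.2, 0, 0], [-0.25, 0, 0], [-0.3, 0, 0], [-0.3, 0, 0], [-0.3, 0, 0]]' --jaw '[0, 0, 0, 0, 0, 0, 0, 0]'

```text
time_s: 21.5
eef_pos: [0.5118, 0.0918, 0.0691]
eef_rot: [-0.001, 0.705, 0.709, 0.0]
wrist_force: [-1.3, 6.2, -0.5]
opening: 0.202
grasp_force: 59.5
```

>>> send_rows --dr '[[0, 0, 0], [0, 0, 0], [0, 0, 0], [0, 0, 0], [0, 0, 0], [0, 0, 0], [0, 0, 0], [0, 0, 0]]' --xyz '[[-0.05, 0, 0], [-0.1, 0, 0], [-0.15, 0, 0], [-0.2, 0, 0], [-0.25, 0, 0], [-0.3, 0, 0], [-0.3, 0, 0], [-0.3, 0, 0]]' --jaw '[0, 0, 0, 0, 0, 0, 0, 0]'

```text
time_s: 22.5
eef_pos: [0.5118, 0.0888, 0.0691]
eef_rot: [-0.001, 0.705, 0.709, 0.0]
wrist_force: [-1.7, 7.1, -0.6]
opening: 0.204
grasp_force: 59.5
```

>>> send_rows --dr '[[0, 0, 0], [0, 0, 0], [0, 0, 0], [0, 0, 0], [0, 0, 0], [0, 0, 0], [0, 0, 0], [0, 0, 0]]' --xyz '[[-0.05, 0, 0], [-0.1, 0, 0], [-0.15, 0, 0], [-0.2, 0, 0], [-0.25, 0, 0], [-0.25, 0, 0], [-0.25, 0, 0], [-0.25, 0, 0]]' --jaw '[0, 0, 0, 0, 0, 0, 0, 0]'

```text
time_s: 23.5
eef_pos: [0.5118, 0.0863, 0.0691]
eef_rot: [-0.001, 0.705, 0.709, 0.0]
wrist_force: [-0.9, 5.9, 0.2]
opening: 0.2
grasp_force: 59.5
```

>>> send_rows --dr '[[0, 0, 0], [0, 0, 0], [0, 0, 0], [0, 0, 0], [0, 0, 0], [0, 0, 0], [0, 0, 0], [0, 0, 0]]' --xyz '[[-0.05, 0, 0], [-0.1, 0, 0], [-0.15, 0, 0], [-0.2, 0, 0], [-0.25, 0, 0], [-0.3, 0, 0], [-0.3, 0, 0], [-0.3, 0, 0]]' --jaw '[0, 0, 0, 0, 0, 0, 0, 0]'

```text
time_s: 24.5
eef_pos: [0.5118, 0.0833, 0.0691]
eef_rot: [-0.001, 0.705, 0.709, 0.0]
wrist_force: [-1.3, 5.9, -1.1]
opening: 0.2
grasp_force: 59.5
```

>>> send_rows --dr '[[0, 0, 0], [0, 0, 0], [0, 0, 0], [0, 0, 0], [0, 0, 0], [0, 0, 0], [0, 0, 0], [0, 0, 0]]' --xyz '[[-0.05, 0, 0], [-0.1, 0, 0], [-0.15, 0, 0], [-0.2, 0, 0], [-0.25, 0, 0], [-0.3, 0, 0], [-0.3, 0, 0], [-0.3, 0, 0]]' --jaw '[0, 0, 0, 0, 0, 0, 0, 0]'

```text
time_s: 25.5
eef_pos: [0.5118, 0.0817, 0.0693]
eef_rot: [-0.001, 0.705, 0.709, 0.001]
wrist_force: [-1.1, 12.6, 1.2]
opening: 0.204
grasp_force: 59.7
```

Contact: the force jumped from 6 to 12.6 N and the arm stalled. A small extra press will confirm it, well below the slip force.

>>> send_rows --dr '[[0, 0, 0], [0, 0, 0], [0, 0, 0], [0, 0, 0], [0, 0, 0], [0, 0, 0], [0, 0, 0], [0, 0, 0]]' --xyz '[[-0.02, 0, 0], [-0.04, 0, 0], [-0.06, 0, 0], [-0.06, 0, 0], [-0.06, 0, 0], [-0.06, 0, 0], [-0.06, 0, 0], [-0.06, 0, 0]]' --jaw '[0, 0, 0, 0, 0, 0, 0, 0]'

```text
time_s: 26.5
eef_pos: [0.5118, 0.0816, 0.0694]
eef_rot: [-0.001, 0.705, 0.709, 0.002]
wrist_force: [-1.3, 16.2, 2.0]
opening: 0.201
grasp_force: 59.8
```

The stop holds firm at about 10 N with no movement. Withdraw straight back.

>>> send_rows --dr '[[0, 0, 0], [0, 0, 0], [0, 0, 0], [0, 0, 0], [0, 0, 0], [0, 0, 0], [0, 0, 0], [0, 0, 0]]' --xyz '[[0.3, 0, 0], [1.5, 0, 0], [4, 0, 0], [8, 0, 0], [13, 0, 0], [18, 0, 0], [23, 0, 0], [27, 0, 0]]' --jaw '[0, 0, 0, 0, 0, 0, 0, 0]'

```text
time_s: 27.5
eef_pos: [0.5104, 0.3513, 0.069]
eef_rot: [0.0, 0.705, 0.709, 0.0]
wrist_force: [0.4, 0.3, -1.3]
opening: 0.207
grasp_force: 59.3
```

```bash
python3 look.py p3
python3 - <<'E'
from h import *
plan([.45,.35,.06],180)
E
```

```text
t 27.5 p [0.5104 0.3513 0.069 ] yaw 90.35 tz [ 0.0006 -0.0002 -1.    ] F [ 0.3705  0.3446 -1.2626] op 0.207 g 59.3
t 27.6 p [0.5103 0.3531 0.0692] yaw 90.52 tz [ 0.0016  0.0013 -1.    ] F [ 0.3385 -0.1277 -1.9898] op 0.2 g 59.2
xyz cm [-0.2611 -6.0299  0.9108] dr [  0.0218   0.0017 -14.9132]
```

View pics/p3c.png

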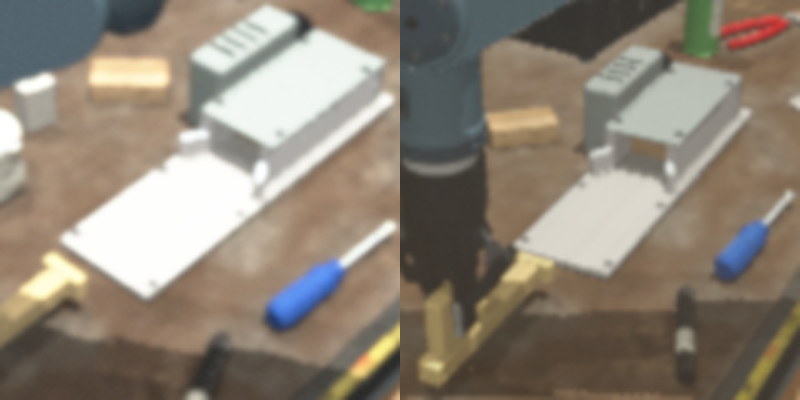

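The offcut's tail is visible inside the mouth at (650,147) in the right panel, and the stick is clear of the bed. Set the stick down here and release it.

>>> send_rows --dr '[[0, 0, 0], [0, 0, 0], [0, 0, 0], [0, 0, 0], [0, 0, 0], [0, 0, 0], [0, 0, 0], [0, 0, 0]]' --xyz '[[0, 0, 0.6], [0, 0, 1.2], [0, 0, 1.6], [0, 0, 1.75], [0, 0, 1.75], [0, 0, 1.75], [0, 0, 1.75], [0, 0, 1.75]]' --jaw '[0, 0, 0, 0, 0, 0, 25, 30]'

```text
time_s: 28.6
eef_pos: [0.5109, 0.3494, 0.0519]
eef_rot: [0.0, 0.705, 0.709, 0.0]
wrist_force: [-0.2, 0.1, 0.2]
opening: 0.302
grasp_force: 0.0
```

>>> send_rows --dr '[[0, 0, 0], [0, 0, 0], [0, 0, 0], [0, 0, 0], [0, 0, 0], [0, 0, 0], [0, 0, 0], [0, 0, 0]]' --xyz '[[0, 0, 0], [0, 0, 0], [0, 0, 0], [0, 0, 0], [0, 0, -2], [0, 0, -6], [0, 0, -11], [0, 0, -15]]' --jaw '[50, 70, 90, 90, 90, 90, 90, 90]'

```text
time_s: 29.6
eef_pos: [0.5112, 0.3495, 0.2055]
eef_rot: [0.001, 0.705, 0.709, 0.002]
wrist_force: [0.5, 0.1, -0.5]
opening: 0.902
grasp_force: 0.0
```

Run:
```python
from h import *
state();a=pic('side','fd.png');b=pic('wrist','fw.png')
c=np.hstack([cv2.resize(a[150:300,250:400],(400,400),interpolation=cv2.INTER_CUBIC),cv2.resize(b,(400,400))])
cv2.imwrite('pics/fc.png',c[:,:,::-1])
```

```text
t 29.6 p [0.5112 0.3495 0.2055] yaw 90.3 tz [ 0.003   0.0013 -1.    ] F [ 0.5099  0.0704 -0.4846] op 0.902 g 0.0
```

View pics/fc.png

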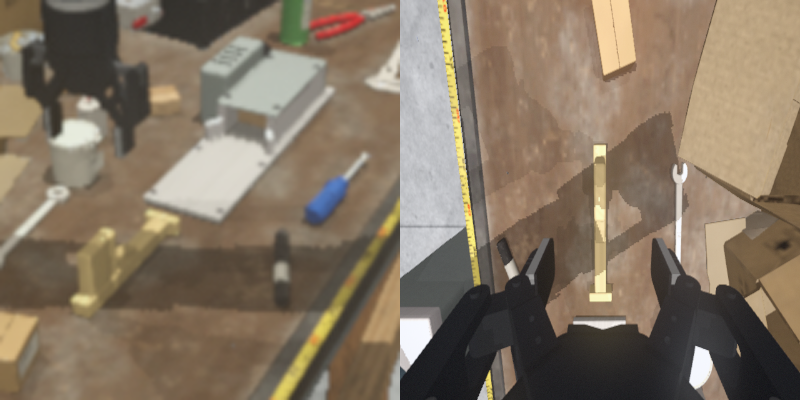

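The stick stands on the bench clear of the bed, the offcut is inside the tunnel, and the gripper is free.

```bash
python3 -c "
from bench import ctrl
print(ctrl.hand_in())"
```

```text
the job is handed in; nothing more can be done
None
```

The job is handed in (no verdict was returned): the offcut was pushed home until the stop resisted at about 10 N with no sign of slipping, and the push stick stands released on the bench, about 4 cm clear of the trimmer bed.

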